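# Rolling pin out of the half-open drawer, held over the pastry board

### The job

The drawer of the white desktop unit is stuck half open and the wooden rolling pin in it is longer than the gap: take hold of the pin, tilt its front end up, draw it out slantwise through the opening and carry it to the marble pastry board. Finish while holding it in the gripper, level and still, its middle over the middle of the board and lying across it (parallel to the board's short sides), about 10 cm above the board and touching nothing else. Leave the jars, the mug and the bowl where they stand.

Things in the scene. Friction and masses are not known exactly. Their poses are not given: they have to be found in the camera images.
- unit: White desktop drawer unit, fixed, drawer stuck half open; nothing on it moves. Origin on the table under the middle of the casing's front edge; x points the way the drawer pulls out, y across, z up. Casing: x -310 to 0, y -110 to 110, underside of its top z 115, top face z 123; a flat kitchen scale lies on it, x -285 to -155, up to z 141. The open gap is 150 mm (x) by 200 mm (y).
- unit_edge (a point): Middle of the casing's front edge, at the underside of its top, 115 mm above the table: the rear edge of the open gap (unit x 0, z 115). The pin must pass below and in front of it.
- unit_front (a point): Middle of the top of the drawer's front panel, on its inner face (unit x 150, z 97): the front edge of the gap. Panel 12 mm thick, 97 mm high, bar handle out to x 184 at z 60. Drawer inside: unit x -145 to 150, y -100 to 100, floor top at z 15, 4 mm side walls up to z 75.
- pin: Light wooden rolling pin, loose, about 0.14 kg, 270 mm long, 28 mm thick (faintly eight-sided) over the middle 190 mm, 20 mm at the ends. Origin at its middle on its axis, x along it. It starts on the drawer floor (axis z 29) roughly along the unit's x, its rear half under the casing. Rear end low, front raised 20 to 24 degrees, it clears both edges and draws out along its axis.
- pin_end_a (a point): Centre of the pin's end face at +x, 135 mm from its middle; it starts as the front end, in the open gap.
- pin_end_b (a point): Centre of the pin's end face at -x, 135 mm from its middle; it starts under the casing.
- board: Marble pastry board, fixed flat on the table: 280 mm along its x, 200 mm along its y, 18 mm thick. Origin at the centre of its underside, on the table. The pin is to be held parallel to its y axis.
- jar_teal: Teal lidded jar, 72 mm diameter, 100 mm high, loose; origin at the centre of its underside.
- jar_rust: Rust-brown lidded jar, 72 mm diameter, 100 mm high, loose; origin at the centre of its underside.
- mug: White mug, 80 mm diameter, 95 mm high, loose, handle at its +y; origin at the centre of its underside.
- bowl: Small blue bowl, 116 mm diameter, 50 mm high, loose; origin at the centre of its underside.

How it is judged:
On the way:
1. the rolling pin is out of the drawer: both ends higher than 110 mm above the table, not touching the unit (height (world z) of each of pin_end_a, pin_end_b above 0.11 m and contact force between pin and unit below 0.1 N), for 0.1 s.
At the end, for the whole second after the job is handed in: The fingers hold the pin (over 2 N), it touches neither board nor unit and is still (under 30 mm/s); its middle is within 50 mm of the board's centre seen from above, its axis 50 to 150 mm above the board's top, level within 12 degrees, and within 17 degrees of the board's y axis (including tilt) (contact force between the fingers and pin above 2 N and contact force between pin and board below 0.05 N and contact force between pin and unit below 0.05 N and horizontal distance between pin and board below 0.05 m and height (world z) of pin between 0.068 and 0.168 m and angle between pin's own x axis and vertical between 1.361 and 1.781 rad and angle between the x axis of pin and the y axis of board, either way round below 0.3 rad and linear speed of pin below 0.03 m/s and angular speed of pin below 0.2 rad/s); the arm keeps its last pose, push and grip.
It fails at once if the teal jar is shifted by more than 30 mm or tipped over (distance of jar_teal from where it was at the start of the episode above 0.03 m or angle between jar_teal's own z axis and vertical above 0.5 rad).
It fails at once if the rust-brown jar is shifted by more than 30 mm or tipped over (distance of jar_rust from where it was at the start of the episode above 0.03 m or angle between jar_rust's own z axis and vertical above 0.5 rad).
It fails at once if the white mug is shifted by more than 30 mm or tipped over (distance of mug from where it was at the start of the episode above 0.03 m or angle between mug's own z axis and vertical above 0.5 rad).
It fails at once if the blue bowl is shifted by more than 30 mm or tipped over (distance of bowl from where it was at the start of the episode above 0.03 m or angle between bowl's own z axis and vertical above 0.5 rad).
It also fails if it takes over 48 s, if anything falls off the work surface, if the arm or the gripper's body presses on something with over 40 N, if the wrist force passes 120 N, or if a joint passes its speed limit or range.

### The arm

A 7-joint arm with a two-finger parallel gripper is mounted at the origin on the work surface. World frame = base frame: x ahead of the robot, y to its left, z up, the work surface at z = 0. Lengths are in m, angles in rad, forces in N, time in s.
With the tool pointing down it reaches from about 0.4 to 0.925 m from the base axis. Payload 4.1 kg.
Tool frame: the origin (TCP) lies on the centre line of the jaws, within the pads' length; the fingertips stand 25 mm ahead of it and the grasp point (between the pads) lies 6 mm ahead of it; z points along the fingers, y is the line along which they close (so a half turn about z gives the same grasp; the last joint's range is limited). The gripper opens to 85 mm and grips with 20 to 120 N. Pads are 22 mm wide; open, the fingers measure 114 mm over their backs; the gripper's body (76 mm by 85 mm) begins 54 mm behind the grasp point. The pads swing forward as they close: fully open they stand 13 mm farther back than shut.
Start: joints at [1.117, 0.398, 0.045, 1.537, -0.019, 1.207, -0.051], TCP at [0.226, -0.61, 0.256] pointing down, gripper open.
Joint ranges: [-2.82, 2.82], [-0.49, 2.23], [-1.37, 1.46], [0, 2.46], [-1.36, 4.5], [0.23, 2], [-2.94, 2.94]. Speed limits (rad/s): [2.57, 2.57, 3.14, 3.14, 3.14, 3.14, 3.14].

### API

Orientations are given as a unit quaternion [w, x, y, z].
In Python, from bench import env gives the robot as it stands. The module is installed in compiled form; this text tells all that it offers.
- The arm moves only by the tool carry_out, never from a script. Its argument "steps" is a list of rows, each an object of numbers: "dx", "dy", "dz": the shift along the tool's x, y, z in m; "spin": the turn about the tool's z in rad. In form: [{"dx": .., "dy": .., "dz": .., "spin": ..}, ...]. A call has 1 to 12 rows; each row shifts and turns the commanded pose from where the row before left it, along the tool's axes as they then stand; what a row does not reach is not made up. A row lasts 1/8 s, in which the tool goes at most 62.5 mm and 10.7 degrees, less where a joint would pass 70% of its speed; a pose out of reach is approached as far as the arm can. A call with a gripper value outside its range is refused whole. "jaw" is the opening, from -1 (shut) to 1 (fully open), so that 0 is half open, set as the call begins (left out, the last holds). The fingers move at their own pace and stop on an object; the grip force is fixed at half the most. Time passes only in rows, so rows that do not move let the fingers close. It gives the time, the measured TCP pose, the force, the opening and the grip force at its end, in the units of the state.
- env.get_state(): the state, without advancing time (a new reading comes with each control period).
- env.snapshot(name): name is "scene" or "top"; returns the picture (384x512x3 uint8, red, green, blue); there is no depth.
- env.camera_model(name): a dict with "K" (3x3 intrinsics, pixels), "position" and "rotation" of the camera in the world. Camera axes: x right, y up, looking along -z (the intrinsics and any distortion apply to the point x, -y, -z); pixel columns grow to the right and rows downward; lengths in m; the calibration is good to about 2 mm. A picture is of the moment at which its call begins. camera_model takes no time and is no camera call.
- env.hand_in(): hands the job in; it is judged then, once.
Trained networks look in the newest picture that a camera, given by its name, has taken for a name from the list of things; names that differ only in an ending like _2 or _b are one class to them, and where a whole thing is asked for, a point or a joint stands for the part that bears it (a point fixed in the world has none). Each returns a list of dicts, best first, with "score" (0 to 1); they miss things now and then, are a little off and sometimes report something else, mostly with a low value. They report only what shows in the picture. A call takes as long as a camera call.
- env.silhouettes(camera, name): "mask" (384x512 bool, what is visible of it) and "rect" ([left, top, right, bottom] in pixels, round what is visible of it).
- env.pinpoint(camera, name): "point" ([column, row] in pixels: a listed point, or the origin of a listed thing).
The state is a dict: "time": time; "q": joint angles; "joint_vel": joint speeds; "joint_torque": joint torques, N m; "tcp_pos": TCP position; "orientation": TCP orientation; "wrist_force": force on the tool from outside, world axes, zero at the start; "torque": the same for the moment, N m; "gripper_width": finger opening in m; "grip_force": force on a finger pad.
Only numpy, scipy, OpenCV 4.12 (cv2) and the standard library are available. Lean on these libraries where they do the work, as an engineer would, in place of code of your own. Each camera call takes 0.05 s, during which the arm holds its last target. There are 200 camera calls.

## Working session

There is one attempt and no reset: what is moved stays moved. The work goes in short steps, Python scripts to look and compute and a tool call to move; the robot and the scene stay as the last step left them, time stands still between calls to the robot, and variables do not carry over. Pictures are saved under pics/ and viewed, at most 10 in all, crops included, and the job is handed in when it is done.

Besides the shell and the picture viewer there is one more tool, called after ">>>" as name([rows], argument=value, ...), one row to a line, values as JSON. carry_out: Moves the arm, as the interface text tells. Its arguments: {"type":"object","properties":{"steps":{"type":"array","items":{"type":"object","properties":{"dx":{"type":"number"},"dy":{"type":"number"},"dz":{"type":"number"},"spin":{"type":"number"}}}},"jaw":{"type":"number"}},"required":["steps"]}

```bash
mkdir -p pics; python3 - <<'E'
from bench import env
import cv2,numpy as np
s=env.get_state(); print({k:np.round(v,3).tolist() for k,v in s.items()})
for c in("scene","top"):
    im=env.snapshot(c); cv2.imwrite(f"pics/{c}0.png",im[:,:,::-1])
    m=env.camera_model(c); print(c,{k:np.round(v,4).tolist() if not isinstance(v,str) else v for k,v in m.items()})
    for n in ["unit_edge","unit_front","unit","pin","pin_end_a","pin_end_b","board","jar_teal","jar_rust","mug","bowl"]:
        print(n,[(np.round(d["point"],1).tolist(),round(d["score"],2)) for d in env.pinpoint(c,n)[:3]])
E
```

```text
{'time': 0.0, 'q': [1.117, 0.399, 0.045, 1.538, -0.019, 1.207, -0.051], 'joint_vel': [-0.0, -0.0, 0.001, -0.0, 0.0, 0.0, 0.0], 'joint_torque': [-0.001, -47.512, 1.365, -25.422, 0.012, 0.01, 0.0], 'tcp_pos': [0.226, -0.609, 0.255], 'orientation': [-0.001, 0.984, 0.177, -0.0], 'wrist_force': [-0.939, 0.067, -0.019], 'torque': [-0.019, 0.025, 0.041], 'grip_force': 0.0, 'gripper_width': 0.085}
scene {'K': [[406.3073, 0.0, 265.431], [0.0, 406.3073, 187.6416], [0.0, 0.0, 1.0]], 'position': [1.2646, 0.048, 0.9991], 'rotation': [0.6681, 0.2322, 0.2204, 0.6717]}
unit_edge [([166.4, 150.8], 0.97)]
unit_front [([208.0, 180.6], 0.85), ([94.7, 230.4], 0.26)]
unit [([174.2, 172.1], 0.59)]
pin [([167.7, 170.2], 0.55)]
pin_end_a [([199.1, 192.2], 0.63)]
pin_end_b [([199.1, 192.2], 0.63)]
board [([329.9, 190.2], 0.98)]
jar_teal [([405.0, 199.3], 0.64), ([95.1, 231.3], 0.63)]
jar_rust [([309.3, 268.1], 0.86)]
mug [([96.0, 232.4], 0.94)]
bowl [([207.9, 277.7], 0.69), ([206.3, 178.3], 0.43)]
top {'K': [[457.8036, 0.0, 253.9728], [0.0, 457.8036, 191.0452], [0.0, 0.0, 1.0]], 'position': [0.3662, 0.0502, 1.2839], 'rotation': [0.7112, 0.0641, -0.058, -0.6976]}
unit_edge [([366.7, 239.9], 0.95)]
unit_front [([316.3, 201.9], 0.56)]
unit [([358.2, 239.6], 0.56)]
pin [([358.7, 237.8], 0.8)]
pin_end_a [([322.4, 204.5], 0.98)]
pin_end_b [([322.4, 204.5], 0.98)]
board [([176.4, 215.4], 0.66)]
jar_teal [([102.2, 202.0], 0.87)]
jar_rust [([215.8, 127.8], 0.73)]
mug [([421.2, 168.4], 0.91)]
bowl [([302.8, 117.7], 0.89)]
```

View pics/top0.png

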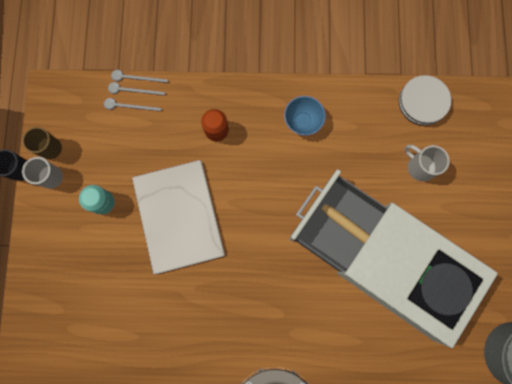

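View pics/scene0.png

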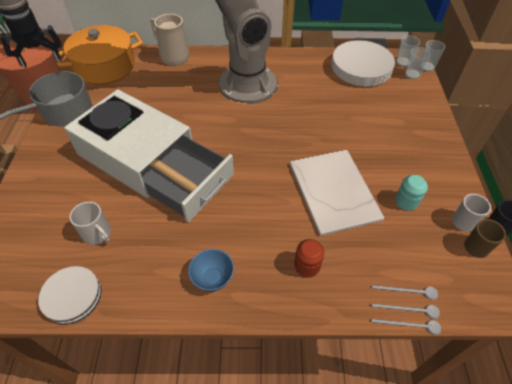

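```bash
cat > h.py <<'E'
from bench import env
import numpy as np
from scipy.spatial.transform import Rotation as Ro
def R(q): return Ro.from_quat(np.roll(q,-1)).as_matrix()
def ray(c,uv):
    m=env.camera_model(c);K=np.array(m["K"]);r=np.array(m["rotation"]);r=R(r) if r.size==4 else r
    d=np.linalg.inv(K)@[uv[0],uv[1],1]
    return np.array(m["position"]),r@(d*[1,-1,-1])
def atz(c,uv,z):
    p,d=ray(c,uv); return p+d*(z-p[2])/d[2]
def tri(uv1,uv2):
    A=0;b=0
    for c,uv in(("scene",uv1),("top",uv2)):
        p,d=ray(c,uv);d/=np.linalg.norm(d);P=np.eye(3)-np.outer(d,d);A=A+P;b=b+P@p
    return np.linalg.solve(A,b)
def proj(c,X):
    m=env.camera_model(c);r=np.array(m["rotation"]);r=R(r) if r.size==4 else r
    x=r.T@(np.array(X)-m["position"])*[1,-1,-1]; x=np.array(m["K"])@x; return x[:2]/x[2]
E
python3 - <<'E'
from h import *
f=lambda a:np.round(a,4)
for n,z,s,t in [("edge",.115,[166.4,150.8],[366.7,239.9]),("front",.097,[208,180.6],[316.3,201.9]),("a",.029,[199.1,192.2],[322.4,204.5]),
 ("board",0,[329.9,190.2],[176.4,215.4]),("teal",0,[405,199.3],[102.2,202]),("rust",0,[309.3,268.1],[215.8,127.8]),("mug",0,[96,232.4],[421.2,168.4]),("bowl",0,[207.9,277.7],[302.8,117.7])]:
    print(n,f(atz("scene",s,z)),f(atz("top",t,z)),f(tri(s,t)))
s=env.get_state();print(R(s["orientation"]).round(3))
E
```

```text
edge [ 0.4586 -0.2257  0.115 ] [ 0.4497 -0.2266  0.115 ] [ 0.4503 -0.2286  0.1059]
front [ 0.5537 -0.098   0.097 ] [ 0.5476 -0.1013  0.097 ] [ 0.5485 -0.1006  0.0906]
a [ 0.5443 -0.1316  0.029 ] [ 0.5511 -0.1268  0.029 ] [ 0.5501 -0.1279  0.0366]
board [0.51  0.265 0.   ] [0.5165 0.2811 0.    ] [0.5151 0.2715 0.0077]
teal [ 0.5419  0.4914 -0.    ] [0.5507 0.4941 0.    ] [0.549  0.4888 0.0101]
rust [0.7736 0.1838 0.    ] [0.7757 0.1786 0.    ] [0.775  0.1809 0.0028]
mug [ 0.668  -0.4137  0.    ] [ 0.6652 -0.4142  0.    ] [ 0.666  -0.4154 -0.0035]
bowl [ 0.8034 -0.0862  0.    ] [ 0.8109 -0.0751  0.    ] [ 0.808  -0.0795  0.0098]
[[ 0.938  0.347  0.   ]
 [ 0.347 -0.938 -0.   ]
 [-0.     0.    -1.   ]]
```

The top view shows the unit at lower right, with its drawer opening toward the upper left. The pin is visible from about (325,208) to (365,240). The board is at about (178,217), with corners near (133,178), (200,162), (223,257) and (155,272). The scene view agrees with this, and the space between the unit and the board is clear.

```bash
python3 - <<'E'
from h import *
import cv2
for c in("scene","top"):
    env.snapshot(c)
    for n,z in(("pin",.029),("board",.018)):
        d=env.silhouettes(c,n)[0]; m=d["mask"].astype(np.uint8)
        cs,_=cv2.findContours(m,0,2); k=max(cs,key=cv2.contourArea)
        P=np.array([atz(c,p,z)[:2] for p in k[:,0,:].astype(float)])
        (cx,cy),(w,h),a=cv2.minAreaRect((P*1000).astype(np.float32))
        b=cv2.boxPoints(((cx,cy),(w,h),a))
        e=(b[1]-b[0]) if np.linalg.norm(b[1]-b[0])>np.linalg.norm(b[2]-b[1]) else b[2]-b[1]
        print(c,n,round(d["score"],2),m.sum(),"ctr",round(cx),round(cy),"size",round(w),round(h),"long yaw",np.degrees(np.arctan2(e[1],e[0])).round(1))
E
```

```text
scene pin 0.66 508 ctr 476 -217 size 183 37 long yaw 52.0
scene board 0.94 5014 ctr 518 274 size 287 205 long yaw 16.2
top pin 0.89 577 ctr 501 -187 size 149 32 long yaw 53.3
top board 0.97 7151 ctr 512 276 size 281 201 long yaw 15.9
```

>>> carry_out([
  {"spin": -0.143},
  {"spin": -0.143},
  {"spin": -0.143},
  {"spin": -0.142},
  {"dx": 0.03},
  {"dx": 0.05},
  {"dx": 0.05},
  {"dx": 0.05},
  {"dx": 0.05},
  {"dx": 0.05},
  {"dx": 0.05},
  {"dx": 0.05},
], jaw=1)

```text
schema error: expected keys dx, dy, dz, spin
```

>>> carry_out([
  {"dx": 0.05, "dy": -0.01},
  {"dx": 0.05, "dy": -0.012},
  {"dx": 0.04, "dy": -0.012},
  {},
  {},
])

```text
schema error: expected keys dx, dy, dz, spin
```

```bash
python3 - <<'E'
from h import *
import cv2
s=env.get_state(); print(s["time"],s["tcp_pos"].round(4) if hasattr(s["tcp_pos"],'round') else s["tcp_pos"])
r=R(s["orientation"]);print(r.round(3), np.degrees(np.arctan2(r[1,0],r[0,0])))
d=np.array([.513,-.172,.042])-s["tcp_pos"]; print("tool shift",(r.T@d).round(4))
im=env.snapshot("top"); cv2.imwrite("pics/t1.png",cv2.resize(im[130:300,230:430,::-1],(800,680))[:600])
print(env.pinpoint("top","pin_end_a")[:1])
E
```

```text
1.5 [ 0.2259 -0.6095  0.2563]
[[ 0.938  0.347  0.   ]
 [ 0.347 -0.938 -0.   ]
 [ 0.     0.    -1.   ]] 20.334470005425786
tool shift [ 0.4213 -0.3105  0.2143]
[{'point': [324.8, 202.8], 'score': 0.87}]
```

All four keys are required in each row.

>>> carry_out([
  {"dx": 0, "dy": 0, "dz": 0, "spin": -0.143},
  {"dx": 0, "dy": 0, "dz": 0, "spin": -0.143},
  {"dx": 0, "dy": 0, "dz": 0, "spin": -0.143},
  {"dx": 0, "dy": 0, "dz": 0, "spin": -0.142},
  {"dx": 0.03, "dy": 0, "dz": 0, "spin": 0},
  {"dx": 0.05, "dy": 0, "dz": 0, "spin": 0},
  {"dx": 0.05, "dy": 0, "dz": 0, "spin": 0},
  {"dx": 0.05, "dy": 0, "dz": 0, "spin": 0},
  {"dx": 0.05, "dy": 0, "dz": 0, "spin": 0},
  {"dx": 0.05, "dy": 0, "dz": 0, "spin": 0},
  {"dx": 0.05, "dy": 0, "dz": 0, "spin": 0},
  {"dx": 0.05, "dy": 0, "dz": 0, "spin": 0},
], jaw=1)

```text
time: 3.1
tcp_pos: [0.4551, -0.3046, 0.2566]
orientation: [0.0, 0.895, 0.446, 0.0]
wrist_force: [-0.3, 0.2, 0.1]
gripper_width: 0.0856
grip_force: 0.0
```

>>> carry_out([
  {"dx": 0.05, "dy": -0.01, "dz": 0, "spin": 0},
  {"dx": 0.05, "dy": -0.012, "dz": 0, "spin": 0},
  {"dx": 0.04, "dy": -0.012, "dz": 0, "spin": 0},
  {"dx": 0, "dy": 0, "dz": 0, "spin": 0},
  {"dx": 0, "dy": 0, "dz": 0, "spin": 0},
])

```text
time: 3.72
tcp_pos: [0.511, -0.1745, 0.2563]
orientation: [0.0, 0.895, 0.446, -0.0]
wrist_force: [0.2, -0.9, 0.3]
gripper_width: 0.0855
grip_force: 0.0
```

```bash
python3 - <<'E'
from h import *
import cv2
s=env.get_state(); print(s["time"],s["tcp_pos"].round(4), s["q"].round(2))
r=R(s["orientation"]);print(r.round(3), np.degrees(np.arctan2(r[1,0],r[0,0])))
d=np.array([.513,-.172,.042])-s["tcp_pos"]; print("tool shift",(r.T@d).round(4))
im=env.snapshot("scene"); cv2.imwrite("pics/s1.png",cv2.resize(im[90:240,60:260,::-1],(800,600)))
E
```

```text
3.725 [ 0.511  -0.1745  0.2563] [ 0.55  0.22 -0.35  1.79  0.08  1.15 -0.47]
[[ 0.602  0.799 -0.   ]
 [ 0.799 -0.602 -0.001]
 [-0.001  0.    -1.   ]] 53.0087361169047
tool shift [3.400e-03 1.000e-04 2.143e-01]
```

View pics/s1.png

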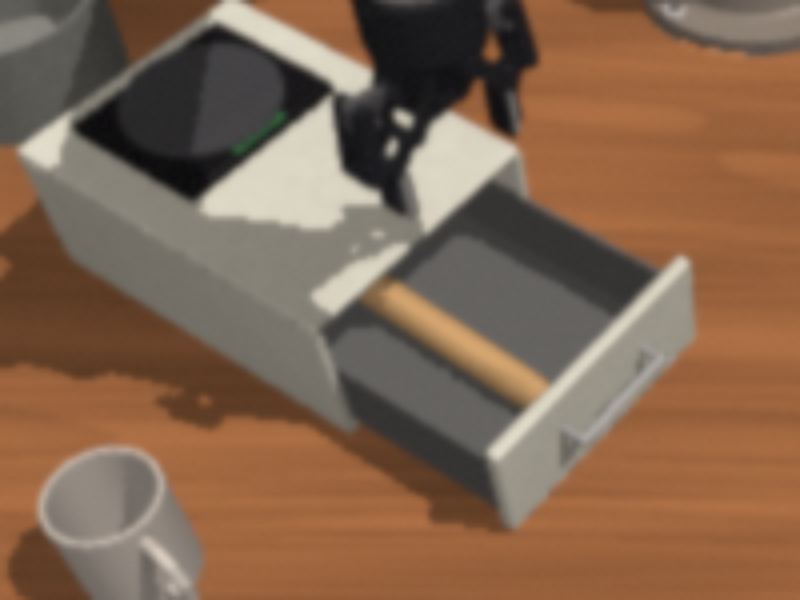

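The gripper sits over the gap with the pin's front part visible in the crop, from (380,290) to (545,390). I'm descending now.

>>> carry_out([
  {"dx": 0.003, "dy": 0, "dz": 0.04, "spin": 0},
  {"dx": 0, "dy": 0, "dz": 0.04, "spin": 0},
  {"dx": 0, "dy": 0, "dz": 0.04, "spin": 0},
  {"dx": 0, "dy": 0, "dz": 0.03, "spin": 0},
  {"dx": 0, "dy": 0, "dz": 0.03, "spin": 0},
  {"dx": 0, "dy": 0, "dz": 0.02, "spin": 0},
  {"dx": 0, "dy": 0, "dz": 0.013, "spin": 0},
  {"dx": 0, "dy": 0, "dz": 0, "spin": 0},
  {"dx": 0, "dy": 0, "dz": 0, "spin": 0},
])

```text
time: 4.9
tcp_pos: [0.5137, -0.1717, 0.0441]
orientation: [0.001, 0.895, 0.446, 0.0]
wrist_force: [-0.9, 0.3, 0.8]
gripper_width: 0.0852
grip_force: 0.0
```

>>> carry_out([
  {"dx": 0, "dy": 0, "dz": 0, "spin": 0},
  {"dx": 0, "dy": 0, "dz": 0, "spin": 0},
  {"dx": 0, "dy": 0, "dz": 0, "spin": 0},
  {"dx": 0, "dy": 0, "dz": 0, "spin": 0},
  {"dx": 0, "dy": 0, "dz": 0, "spin": 0},
  {"dx": 0, "dy": 0, "dz": 0, "spin": 0},
], jaw=-1)

```text
time: 5.65
tcp_pos: [0.5135, -0.1712, 0.0438]
orientation: [0.0, 0.895, 0.447, 0.0]
wrist_force: [-1.4, 0.7, 6.1]
gripper_width: 0.0266
grip_force: 59.7
```

>>> carry_out([
  {"dx": 0, "dy": 0, "dz": -0.015, "spin": 0},
  {"dx": 0, "dy": 0, "dz": -0.02, "spin": 0},
  {"dx": 0, "dy": 0, "dz": -0.02, "spin": 0},
  {"dx": 0, "dy": 0, "dz": -0.012, "spin": 0},
  {"dx": 0, "dy": 0, "dz": -0.005, "spin": 0},
  {"dx": 0, "dy": 0, "dz": -0.004, "spin": 0},
  {"dx": 0, "dy": 0, "dz": -0.004, "spin": 0},
  {"dx": 0, "dy": 0, "dz": 0, "spin": 0},
])

```text
time: 6.65
tcp_pos: [0.5126, -0.1707, 0.1226]
orientation: [-0.001, 0.895, 0.447, -0.0]
wrist_force: [1.0, 0.7, -7.0]
gripper_width: 0.0267
grip_force: 59.5
```

```bash
cat > pin.py <<'E'
from h import *
import sys
env.snapshot("scene");env.snapshot("top")
s=env.get_state();print(s["time"],s["tcp_pos"].round(4),s["wrist_force"].round(1),s["torque"].round(2),s["gripper_width"],s["grip_force"])
a=env.pinpoint("scene","pin_end_a");b=env.pinpoint("top","pin_end_a")
for x in a[:2]:
  for y in b[:2]: print(np.round(x["point"],1),np.round(y["point"],1),round(x["score"],2),round(y["score"],2),tri(x["point"],y["point"]).round(3))
E
python3 pin.py
```

```text
6.75 [ 0.5126 -0.1706  0.1227] [-0.4  0.1 -6.5] [ 0.58 -0.45 -0.03] 0.026688545104409336 59.54928149934858
[167.7 150.7] [214.2 130.8] 0.68 0.64 [0.684 0.005 0.412]
[167.7 150.7] [325.9 199. ] 0.68 0.49 [ 0.545 -0.151  0.209]
[195.1 178.1] [214.2 130.8] 0.45 0.64 [0.696 0.03  0.329]
[195.1 178.1] [325.9 199. ] 0.45 0.49 [ 0.554 -0.129  0.108]
```

>>> carry_out([
  {"dx": 0, "dy": 0, "dz": -0.004, "spin": 0},
  {"dx": 0, "dy": 0, "dz": -0.004, "spin": 0},
  {"dx": 0, "dy": 0, "dz": -0.004, "spin": 0},
  {"dx": 0, "dy": 0, "dz": 0, "spin": 0},
])

```text
time: 7.35
tcp_pos: [0.5124, -0.1716, 0.1355]
orientation: [-0.0, 0.895, 0.446, -0.001]
wrist_force: [-1.4, -0.1, -6.5]
gripper_width: 0.0266
grip_force: 59.5
```

>>> carry_out([
  {"dx": 0, "dy": 0, "dz": -0.004, "spin": 0},
  {"dx": 0, "dy": 0, "dz": -0.004, "spin": 0},
  {"dx": 0, "dy": 0, "dz": -0.004, "spin": 0},
  {"dx": 0, "dy": 0, "dz": 0, "spin": 0},
])

```text
time: 7.85
tcp_pos: [0.5133, -0.1707, 0.1477]
orientation: [0.0, 0.895, 0.447, 0.0]
wrist_force: [-1.1, 0.7, -6.4]
gripper_width: 0.0263
grip_force: 59.5
```

```bash
cat >> pin.py <<'E'
import cv2
n=sys.argv[1]
v=np.hstack([cv2.resize(env.snapshot("scene")[70:270,100:300],(400,400)),cv2.resize(env.snapshot("top")[90:290,230:430],(400,400))])
cv2.imwrite(f"pics/{n}.png",v[:,:,::-1])
E
python3 pin.py c1
```

```text
7.95 [ 0.5134 -0.1707  0.1475] [-1.1  1.  -6.9] [ 0.63 -0.15 -0.08] 0.026310605024143445 59.58816449157894
[194.6 163.5] [328.9 196.8] 0.65 0.76 [ 0.551 -0.126  0.166]
```

View pics/c1.png

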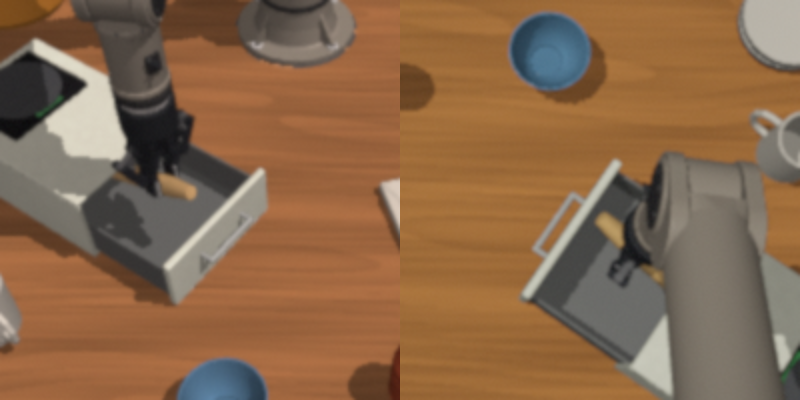

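The crops show the front end raised above the gap in the gripper, at about (190,190) in the left crop. The geometry gives roughly 22° of tilt. Next I'll ease it off the edge and draw it along its axis.

>>> carry_out([
  {"dx": 0, "dy": 0, "dz": 0.004, "spin": 0},
  {"dx": 0.008, "dy": 0, "dz": -0.003, "spin": 0},
  {"dx": 0.01, "dy": 0, "dz": -0.004, "spin": 0},
  {"dx": 0.01, "dy": 0, "dz": -0.004, "spin": 0},
  {"dx": 0.01, "dy": 0, "dz": -0.004, "spin": 0},
  {"dx": 0.01, "dy": 0, "dz": -0.004, "spin": 0},
  {"dx": 0, "dy": 0, "dz": 0, "spin": 0},
])

```text
time: 9.02
tcp_pos: [0.5429, -0.1317, 0.1628]
orientation: [0.0, 0.894, 0.447, 0.001]
wrist_force: [-0.6, -1.4, 0.2]
gripper_width: 0.0265
grip_force: 60.1
```

```bash
sed -i '/^import cv2/,$d' pin.py; python3 pin.py
```

```text
9.125 [ 0.5418 -0.1329  0.1622] [-0.2  0.1 -0.5] [ 0.05 -0.01 -0.02] 0.026733132270016665 60.122989090159535
[208.2 171.1] [316.4 184.2] 0.83 0.59 [ 0.58  -0.09   0.171]
[209.2 177.1] [316.4 184.2] 0.25 0.59 [ 0.584 -0.091  0.151]
```

Free of contact now, so I'll continue the draw.

>>> carry_out([
  {"dx": 0.012, "dy": 0, "dz": -0.005, "spin": 0},
  {"dx": 0.012, "dy": 0, "dz": -0.005, "spin": 0},
  {"dx": 0.012, "dy": 0, "dz": -0.005, "spin": 0},
  {"dx": 0.012, "dy": 0, "dz": -0.005, "spin": 0},
  {"dx": 0.012, "dy": 0, "dz": -0.005, "spin": 0},
  {"dx": 0, "dy": 0, "dz": 0, "spin": 0},
])

```text
time: 9.98
tcp_pos: [0.579, -0.0833, 0.1879]
orientation: [0.0, 0.894, 0.448, 0.001]
wrist_force: [-0.2, 0.3, -0.8]
gripper_width: 0.0263
grip_force: 60.1
```

>>> carry_out([
  {"dx": 0.012, "dy": 0, "dz": -0.005, "spin": 0},
  {"dx": 0.012, "dy": 0, "dz": -0.005, "spin": 0},
  {"dx": 0.012, "dy": 0, "dz": -0.005, "spin": 0},
  {"dx": 0.012, "dy": 0, "dz": -0.005, "spin": 0},
  {"dx": 0, "dy": 0, "dz": 0, "spin": 0},
])

```text
time: 10.6
tcp_pos: [0.6078, -0.0448, 0.2079]
orientation: [-0.0, 0.894, 0.448, 0.001]
wrist_force: [0.1, 0.0, -2.1]
gripper_width: 0.0263
grip_force: 60.2
```

```bash
cat >> pin.py <<'E'
import cv2
n=sys.argv[1]
v=np.hstack([cv2.resize(env.snapshot("scene")[70:270,100:300],(400,400)),cv2.resize(env.snapshot("top")[90:290,230:430],(400,400))])
cv2.imwrite(f"pics/{n}.png",v[:,:,::-1])
E
python3 pin.py c2
```

```text
10.7 [ 0.6067 -0.0466  0.2072] [-0.2 -0.3 -1. ] [ 0.05 -0.03  0.04] 0.026623116386716914 60.155089809559286
[239.1 180.9] [283.  154.9] 0.81 0.45 [ 0.643 -0.005  0.211]
[174.2 161.1] [283.  154.9] 0.64 0.45 [ 0.64  -0.075  0.288]
```

View pics/c2.png

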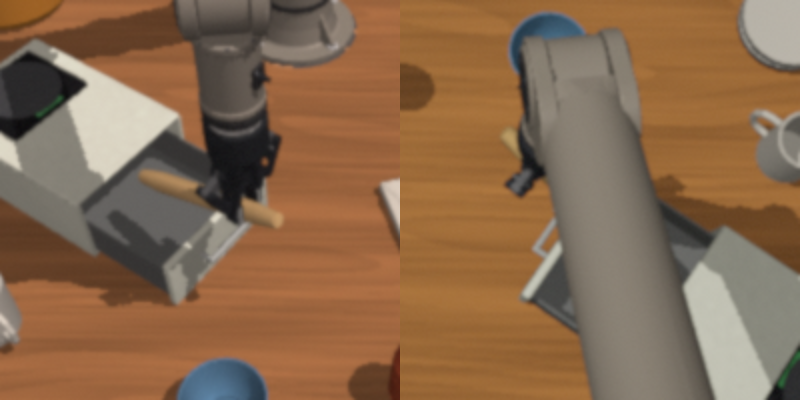

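The pin's rear end is now in the open gap, at about (143,177) in the left crop, clear of the casing edge. The front end is out past the panel. I'll lift and carry it over.

>>> carry_out([
  {"dx": 0.005, "dy": 0, "dz": -0.01, "spin": 0},
  {"dx": 0.005, "dy": 0, "dz": -0.015, "spin": 0},
  {"dx": 0, "dy": 0, "dz": -0.015, "spin": 0},
  {"dx": 0, "dy": 0, "dz": -0.01, "spin": 0},
  {"dx": 0.01, "dy": -0.013, "dz": 0, "spin": 0},
  {"dx": 0.02, "dy": -0.027, "dz": 0, "spin": 0},
  {"dx": 0.028, "dy": -0.038, "dz": 0, "spin": 0},
  {"dx": 0.03, "dy": -0.04, "dz": 0, "spin": 0},
  {"dx": 0.03, "dy": -0.04, "dz": 0, "spin": 0},
  {"dx": 0.03, "dy": -0.04, "dz": 0, "spin": 0},
  {"dx": 0.028, "dy": -0.038, "dz": 0, "spin": 0},
  {"dx": 0.02, "dy": -0.028, "dz": 0, "spin": 0},
])

```text
time: 12.4
tcp_pos: [0.5172, 0.2802, 0.2569]
orientation: [-0.001, 0.894, 0.448, -0.0]
wrist_force: [0.3, 0.0, -1.8]
gripper_width: 0.0261
grip_force: 60.1
```

>>> carry_out([
  {"dx": 0.02, "dy": -0.03, "dz": 0, "spin": 0},
  {"dx": 0.01, "dy": -0.02, "dz": 0, "spin": -0.07},
  {"dx": 0.005, "dy": -0.01, "dz": 0, "spin": -0.12},
  {"dx": 0, "dy": 0, "dz": 0, "spin": -0.15},
  {"dx": 0, "dy": 0, "dz": 0, "spin": -0.15},
  {"dx": 0, "dy": 0, "dz": 0, "spin": -0.15},
  {"dx": 0, "dy": 0, "dz": 0, "spin": -0.13},
  {"dx": 0, "dy": 0, "dz": 0, "spin": -0.1},
  {"dx": 0, "dy": 0, "dz": 0, "spin": -0.055},
  {"dx": 0, "dy": 0, "dz": 0, "spin": 0},
  {"dx": 0, "dy": 0, "dz": 0, "spin": 0},
])

```text
time: 13.78
tcp_pos: [0.4919, 0.3402, 0.2571]
orientation: [0.0, 0.602, 0.799, -0.0]
wrist_force: [0.5, -0.7, -1.2]
gripper_width: 0.0265
grip_force: 60.1
```

```bash
sed -i 's/70:270,100:300/90:290,220:420/; s/90:290,230:430/100:300,70:270/' pin.py; cat >> pin.py <<'E'
r=R(s["orientation"]);print("yaw",np.degrees(np.arctan2(r[1,0],r[0,0])).round(1),"tool shift",(r.T@(np.array([.493,.347,.1])-s["tcp_pos"])).round(4))
E
python3 pin.py c3
```

```text
13.875 [0.492  0.3404 0.2572] [-0.1  0.2 -0.4] [ 0.07 -0.    0.02] 0.02634425420749778 60.13085494749248
[297.3 165.4] [222.9 196.5] 0.9 0.8 [0.548 0.144 0.16 ]
yaw 106.0 tool shift [0.0061 0.0028 0.1572]
```

View pics/c3.png

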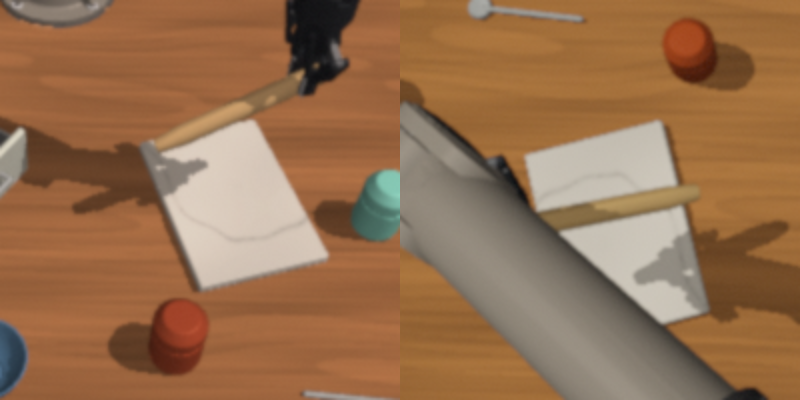

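The pin hangs over the board, tilted about 22°, with its rear end low at about (155,145) in the left crop. I'll level it by pressing the low end on the board.

>>> carry_out([
  {"dx": 0.003, "dy": 0.002, "dz": 0.015, "spin": 0},
  {"dx": 0.003, "dy": 0.001, "dz": 0.03, "spin": 0},
  {"dx": 0, "dy": 0, "dz": 0.03, "spin": 0},
  {"dx": 0, "dy": 0, "dz": 0.02, "spin": 0},
  {"dx": 0, "dy": 0, "dz": 0.012, "spin": 0},
  {"dx": 0, "dy": 0, "dz": 0.01, "spin": 0},
  {"dx": 0, "dy": 0, "dz": 0.01, "spin": 0},
  {"dx": 0, "dy": 0, "dz": 0.01, "spin": 0},
  {"dx": 0, "dy": 0, "dz": 0.01, "spin": 0},
  {"dx": 0, "dy": 0, "dz": 0.01, "spin": 0},
  {"dx": 0, "dy": 0, "dz": 0, "spin": 0},
])

```text
time: 15.45
tcp_pos: [0.4936, 0.3463, 0.0998]
orientation: [0.001, 0.601, 0.799, -0.001]
wrist_force: [1.1, -1.7, 1.1]
gripper_width: 0.0266
grip_force: 60.3
```

>>> carry_out([
  {"dx": 0, "dy": 0, "dz": 0.008, "spin": 0},
  {"dx": 0, "dy": 0, "dz": 0.008, "spin": 0},
  {"dx": 0, "dy": 0, "dz": 0.008, "spin": 0},
  {"dx": 0, "dy": 0, "dz": 0, "spin": 0},
])

```text
time: 15.95
tcp_pos: [0.4931, 0.3474, 0.0757]
orientation: [-0.0, 0.601, 0.799, -0.0]
wrist_force: [0.6, 2.1, 2.9]
gripper_width: 0.0262
grip_force: 60.5
```

>>> carry_out([
  {"dx": 0, "dy": 0, "dz": 0.006, "spin": 0},
  {"dx": 0, "dy": 0, "dz": 0.006, "spin": 0},
  {"dx": 0, "dy": 0, "dz": 0.006, "spin": 0},
  {"dx": 0, "dy": 0, "dz": 0.005, "spin": 0},
  {"dx": 0, "dy": 0, "dz": 0, "spin": 0},
])

```text
time: 16.58
tcp_pos: [0.4932, 0.3465, 0.0525]
orientation: [0.0, 0.601, 0.799, -0.001]
wrist_force: [-0.5, 0.5, 1.3]
gripper_width: 0.0265
grip_force: 60.5
```

>>> carry_out([
  {"dx": 0, "dy": 0, "dz": 0.003, "spin": 0},
  {"dx": 0, "dy": 0, "dz": 0, "spin": 0},
])

```text
time: 16.82
tcp_pos: [0.4934, 0.3468, 0.0501]
orientation: [0.0, 0.601, 0.799, -0.0]
wrist_force: [-0.6, 1.3, 2.4]
gripper_width: 0.0269
grip_force: 60.5
```

>>> carry_out([
  {"dx": 0, "dy": 0, "dz": -0.01, "spin": 0},
  {"dx": 0, "dy": 0, "dz": -0.018, "spin": 0},
  {"dx": 0, "dy": 0, "dz": -0.02, "spin": 0},
  {"dx": 0, "dy": 0, "dz": -0.02, "spin": 0},
  {"dx": 0, "dy": 0, "dz": -0.012, "spin": 0},
  {"dx": 0, "dy": 0, "dz": -0.003, "spin": 0},
  {"dx": 0, "dy": 0, "dz": 0, "spin": 0},
  {"dx": 0, "dy": 0, "dz": 0, "spin": 0},
])

```text
time: 17.82
tcp_pos: [0.4929, 0.3467, 0.1324]
orientation: [-0.0, 0.601, 0.799, -0.001]
wrist_force: [-0.4, -0.0, -2.0]
gripper_width: 0.0262
grip_force: 60.1
```

```bash
python3 pin.py c4
```

```text
17.925 [0.493  0.3468 0.1325] [ 0.3  0.4 -0.7] [0.12 0.04 0.06] 0.02669102810864737 60.06907087750733
[290.5 180.2] [223.8 197.8] 0.78 0.82 [0.553 0.138 0.102]
yaw 106.1 tool shift [0.0002 0.0001 0.0325]
```

View pics/c4.png

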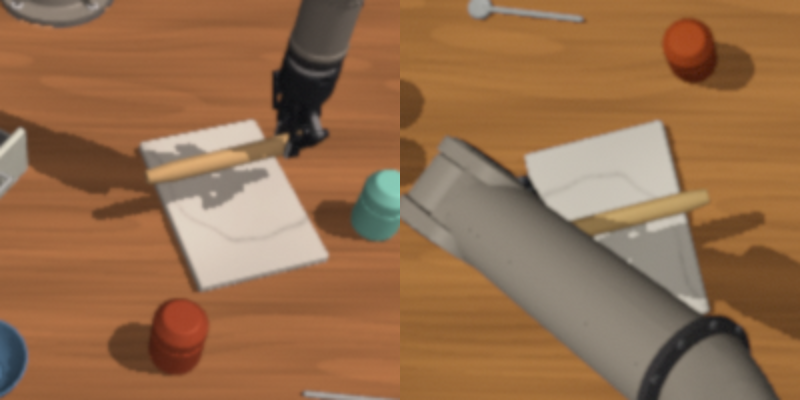

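The pin is held level (about 2–4° of droop) across the board. Its middle is at about (0.516, 0.268), against the board centre at (0.514, 0.275). All the bystander objects stand where they did, so I'm handing in.

```bash
python3 -c "
from bench import env
print(env.hand_in())"
```

```text
the job is handed in; nothing more can be done
None
```

I drew the rolling pin out of the drawer and handed the job in with it held still across the board: about 4° off level, roughly 9 cm up and within 1 cm of the centre by my camera estimate. The hand-in returned no verdict.

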